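# Lock the blue jar onto the tesserae tower

## Task

Add the blue jar to the storage tower, whose grey bottom jar is screwed to a round plywood disc on the bench: lower its foot into the grey jar's mouth with the two side pins going down through the two open gaps, turn it a quarter turn clockwise (seen from above) so that the pins lock centrally under the two white ledges, and let go of it, upright and fully home. Leave the orange and green jars where they stand.

Things in the scene. Friction and masses are not known exactly. Their poses are not given: they have to be found in the camera images.
- blue_jar_mid (a point): Blue open jar, 73 mm tall: smooth body 62 mm wide, 55 high (grip here) over a foot 36 mm wide, 18 high. 90 g. Point: on its axis, 36.5 mm above the foot's underside; z up. x: line of a 7 mm bayonet pin across the foot, tips at +x and -x 25 mm from the axis, centred 5 mm above the underside; unseen from above, but two white rim marks, and white ledges in this jar's mouth, lie over its tips.
- tower_mouth (a point): Rim centre of the fixed grey jar (62 mm wide, rim 67 mm over bench, 124 mm plywood disc); z up. White ledges at +x, -x, 70 deg each, 1-5 mm below rim, inner radius 21.5, wall 28. Gaps at +y, -y: enter with blue x along this y, +-35 deg. Quarter turn clockwise brings blue x along this x; stop 15-20 deg beyond. Home: body rests on rim, blue point 18.5 mm above this. Play: 3 mm sideways, 4 up.
- orange_jar_mid (a point): Orange loose jar of the same shape and size as the blue one, standing upright; a bystander to be left alone. Point: on its axis, half-way up (36.5 mm above the bench); z up.
- green_jar_mid (a point): Green loose jar of the same shape and size as the blue one, standing upright; a bystander to be left alone. Point: on its axis, half-way up (36.5 mm above the bench); z up.

How it is judged:
At the end, for the whole second after the job is handed in: The blue jar stands at rest and released on the tower, upright within 7 degrees, its axis within 10 mm of the mouth's, its shoulder down on the rim within 6 mm, and its pin line within 25 degrees of the ledges' centre line (locked) (horizontal distance between blue_jar_mid and tower_mouth below 0.01 m and z of blue_jar_mid in the frame of tower_mouth between 0.0125 and 0.0245 m and angle between the x axis of blue_jar_mid and the x axis of tower_mouth, either way round below 0.45 rad and angle between blue_jar_mid's own z axis and vertical below 0.12 rad and contact force between blue_jar and the fingers below 0.1 N and linear speed of blue_jar below 0.02 m/s); the robot touches nothing.
It fails at once if the orange jar is moved more than 30 mm or tipped over (distance of orange_jar_mid from where it was at the start of the episode above 0.03 m or angle between orange_jar_mid's own z axis and vertical above 0.5 rad).
It fails at once if the green jar is moved more than 30 mm or tipped over (distance of green_jar_mid from where it was at the start of the episode above 0.03 m or angle between green_jar_mid's own z axis and vertical above 0.5 rad).
It also fails if it takes over 40 s, if anything falls off the work surface, if the arm or the gripper's body presses on something with over 40 N, if the wrist force passes 120 N, or if a joint passes its speed limit or range.

## Robot

A 6-joint arm with a two-finger parallel gripper is mounted at the origin on the work surface. World frame = base frame: x ahead of the robot, y to its left, z up, the work surface at z = 0. Lengths are in m, angles in rad, forces in N, time in s.
With the tool pointing down it reaches from about 0.375 to 0.975 m from the base axis. Payload 3.8 kg.
Tool frame: the origin (TCP) lies midway between the tips of the shut fingers; the grasp point (between the pads) lies 19 mm behind it; z points along the fingers, y is the line along which they close (so a half turn about z gives the same grasp; the last joint's range is limited). The gripper opens to 85 mm and grips with 20 to 120 N. Pads are 22 mm wide; open, the fingers measure 114 mm over their backs; the gripper's body (76 mm by 85 mm) begins 54 mm behind the grasp point. The pads swing forward as they close: fully open they stand 13 mm farther back than shut.
Start: joints at [1.101, 0.264, 1.604, -0, 1.274, -0.037], TCP at [0.283, 0.613, 0.231] pointing down, gripper open.
Joint ranges: [-2.63, 2.63], [-0.94, 2.18], [0.31, 2.57], [-1.31, 4.45], [0, 2.66], [-2.55, 2.55]. Speed limits (rad/s): [2.57, 2.57, 3.14, 3.14, 3.14, 3.14].

## Interface

Orientations are given as a rotation vector (axis times angle).
In Python, from workcell import read_state, vision, ticket gives the robot as it stands. The module is installed in compiled form; this text tells all that it offers.
- The arm moves only by the tool jog_arm, never from a script. Its arguments are lists of equal length, an entry for each row: "turn": the turn, a rotation vector about the tool's x, y, z in rad, a list of three; "delta_pos": the shift along the tool's x, y, z in m, a list of three; "gripper": the finger opening in m, from 0 to 0.0854. In form: {"turn": [[rx, ry, rz], ...], "delta_pos": [[dx, dy, dz], ...], "gripper": [gripper, ...]}. A call has 1 to 20 rows; each row shifts and turns the commanded pose from where the row before left it, along the tool's axes as they then stand; what a row does not reach is not made up. A row lasts 1/12 s, in which the tool goes at most 41.7 mm and 7.16 degrees, less where a joint would pass 70% of its speed; a pose out of reach is approached as far as the arm can. A call with a gripper value outside its range is refused whole. The fingers move at their own pace and stop on an object; "grip_force" is the grip in N (left out, the last holds). Time passes only in rows, so rows that do not move let the fingers close. It gives the time, the measured TCP pose, the force, the opening and the grip force at its end, in the units of the state.
- read_state(): the state, without advancing time (a new reading comes with each control period).
- vision.read_camera(name): name is "scene" or "top" or "wrist"; returns the picture (480x640x3 uint8, red, green, blue); there is no depth.
- vision.calibration(name): a dict with "vfov" (degrees; the focal length in pixels is half the picture's height over the tangent of half this angle, whatever the lens; pixels are square), "cx", "cy" (the principal point, pixels), "R" (3x3) and "t" (3): a world point X has camera coordinates R X + t; the wrist camera has in their place "mount" (4x4, takes a point from camera to tool coordinates, whose origin is the TCP and whose axes are the flange's). Camera axes: x right, y down, z forward; pixel columns grow to the right and rows downward; lengths in m; the calibration is good to about 2 mm. The wrist camera is an equidistant fisheye: a pixel r from the principal point sees the ray r / f radians off the axis. A picture is of the moment at which its call begins: read the wrist's pose just before it. calibration takes no time and is no camera call.
- ticket.finish_job(): hands the job in; it is judged then, once.
The state is a dict: "time": time; "q": joint angles; "joint_vel": joint speeds; "joint_torque": joint torques, N m; "tool_pos": TCP position; "tcp_rot": TCP orientation; "wrist_force": force on the tool from outside, world axes, zero at the start; "torque": the same for the moment, N m; "width": opening from 0.0 (shut) to 1.0 (fully open); "grip_force": force on a finger pad.
Only numpy, scipy, OpenCV 4.12 (cv2) and the standard library are available. Lean on these libraries where they do the work, as an engineer would, in place of code of your own. Each camera call takes 0.05 s, during which the arm holds its last target. There are 200 camera calls.

## Working session

There is one attempt and no reset: what is moved stays moved. The work goes in short steps, Python scripts to look and compute and a tool call to move; the robot and the scene stay as the last step left them, time stands still between calls to the robot, and variables do not carry over. Pictures are saved under pics/ and viewed, at most 10 in all, crops included, and the job is handed in when it is done.

Besides the shell and the picture viewer there is one more tool, called after "Emit:" by a JSON object that holds its "api" and its "payload", one argument or row to a line. jog_arm: Moves the arm, as the interface text tells. Its arguments: {"type":"object","properties":{"turn":{"type":"array","items":{"type":"array","items":{"type":"number"}}},"delta_pos":{"type":"array","items":{"type":"array","items":{"type":"number"}}},"gripper":{"type":"array","items":{"type":"number"}},"grip_force":{"type":"number"}},"required":["turn","delta_pos","gripper"]}

```bash
mkdir -p pics
python3 - <<'E'
from workcell import read_state, vision
import cv2
s=read_state();print(s['time'],s['tool_pos'],s['tcp_rot'],s['width'])
for n in ("scene","top","wrist"):
    cv2.imwrite(f"pics/{n}0.png",vision.read_camera(n)[:,:,::-1]);print(n,vision.calibration(n))
E
```

```text
0.0 [0.28278764 0.61209921 0.22996863] [-0.6744371  -3.06779446  0.00340226] 0.9993703545239992
scene {'vfov': 49.23672289577614, 'cx': 319.13906648752703, 'cy': 237.3018042779269, 'R': array([[ 0.0266681 ,  0.99963634, -0.00400078],
       [ 0.79730192, -0.02368407, -0.60311583],
       [-0.60299126,  0.01289412, -0.79764358]]), 't': array([ 0.03257165, -0.38541126,  1.22825359])}
top {'vfov': 45.49024281368029, 'cx': 325.4158144180908, 'cy': 248.34529889807538, 'R': array([[ 0.02443773, -0.99969118, -0.00450927],
       [-0.98276667, -0.0231968 , -0.18338913],
       [ 0.18322789,  0.00891317, -0.98303006]]), 't': array([-0.05510856,  0.54351754,  0.77323806])}
wrist {'vfov': 65.70646984690485, 'cx': 327.23455768541663, 'cy': 236.74102696397054, 'mount': array([[-4.78421668e-04, -9.61680678e-01, -2.74171559e-01,
         7.07802398e-02],
       [ 9.99999063e-01, -1.08500246e-04, -1.36439618e-03,
        -1.54979362e-04],
       [ 1.28236577e-03, -2.74171955e-01,  9.61679830e-01,
        -1.43253534e-01],
       [ 0.00000000e+00,  0.00000000e+00,  0.00000000e+00,
         1.00000000e+00]])}
```

View pics/top0.png

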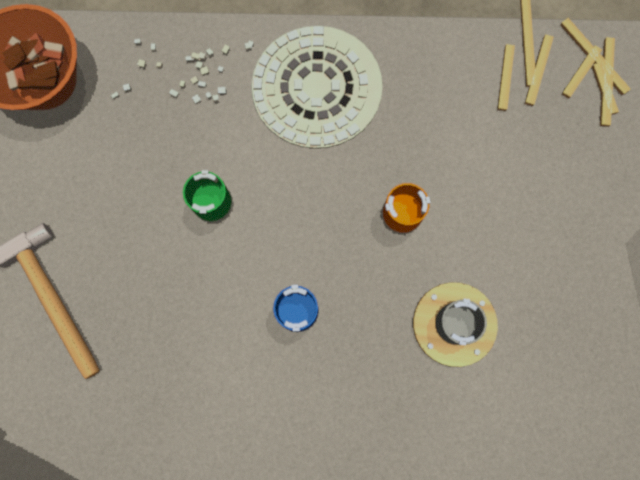

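View pics/wrist0.png

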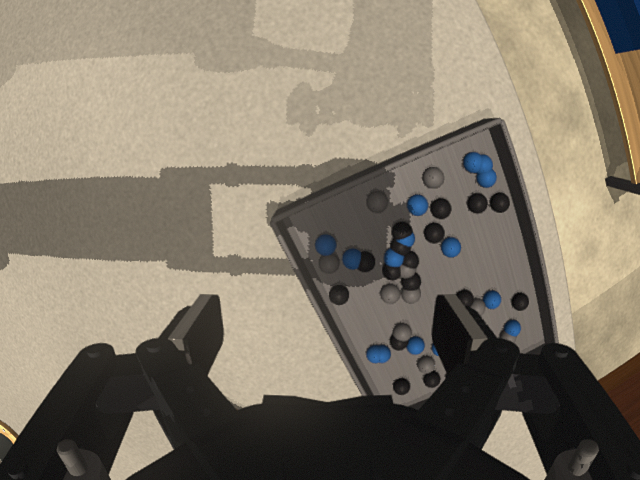

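The top picture shows the blue jar at about (297,308), the tower's mouth at (462,322), orange at (407,207) and green at (207,194). The wrist sees only a tray of beads. I'll enlarge the blue jar and the tower.

Run:
```python
import cv2,numpy as np
i=cv2.imread("pics/top0.png")
a=i[275:345,262:332];b=i[287:357,427:497]
cv2.imwrite("pics/crop1.png",cv2.resize(np.hstack([a,b]),None,fx=5.7,fy=5.7,interpolation=cv2.INTER_CUBIC))
```

```text
(no output)
```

View pics/crop1.png

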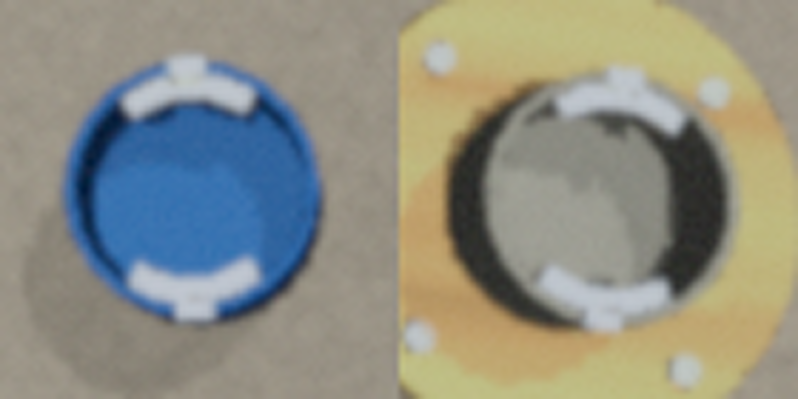

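In the crop, blue's rim centre is (192,190) with marks at (187,68) and (195,308). The tower's rim centre is about (610,200) with marks at (626,80) and (603,322).

```bash
cat > h.py <<'E'
from workcell import read_state, vision
import numpy as np
from scipy.spatial.transform import Rotation as Ro
def topray(u,v,z,n="top"):
    c=vision.calibration(n);f=240/np.tan(np.radians(c['vfov']/2))
    R=c['R'];o=-R.T@c['t'];d=R.T@np.array([(u-c['cx'])/f,(v-c['cy'])/f,1])
    return o+d*(z-o[2])/d[2]
def wristray(u,v,z,s):
    c=vision.calibration("wrist");f=240/np.tan(np.radians(c['vfov']/2));M=c['mount']
    p=np.array([u-c['cx'],v-c['cy']]);r=np.hypot(*p);th=r/f
    d=np.r_[p/r*np.sin(th),np.cos(th)] if r>0 else np.array([0,0,1.])
    R=Ro.from_rotvec(s['tcp_rot']).as_matrix()
    o=R@M[:3,3]+s['tool_pos'];d=R@M[:3,:3]@d
    return o+d*(z-o[2])/d[2]
def toolproj(X,s):
    c=vision.calibration("wrist");f=240/np.tan(np.radians(c['vfov']/2));M=c['mount']
    R=Ro.from_rotvec(s['tcp_rot']).as_matrix()
    p=M[:3,:3].T@(R.T@(np.asarray(X)-s['tool_pos'])-M[:3,3]);h=np.hypot(p[0],p[1])
    return np.array([c['cx'],c['cy']])+f*np.arctan2(h,p[2])*p[:2]/h
E
python3 - <<'E'
from h import *
for z,x0,y0,P in ((.073,262,275,[(192,190),(187,68),(195,308)]),(.067,427-70,287,[(610,200),(626,80),(603,322)])):
    w=[topray(x0+a/5.7,y0+b/5.7,z) for a,b in P];d=w[1]-w[2]
    print(np.round(w,4).tolist(),'mid',(w[1]+w[2])/2,np.hypot(*d[:2]),'ang',np.degrees(np.arctan2(d[1],d[0])))
for u,v in((407,207),(207,194)):print(topray(u,v,.073))
s=read_state();print(Ro.from_rotvec(s['tcp_rot']).as_matrix().round(3))
E
```

```text
[[0.4558, -0.0035, 0.073], [0.4853, -0.0013, 0.073], [0.4277, -0.0052, 0.073]] mid [ 0.45648059 -0.0032624   0.073     ] 0.05767371695159574 ang 3.8622709459157174
[[0.443, -0.2351, 0.067], [0.4721, -0.2395, 0.067], [0.4139, -0.2328, 0.067]] mid [ 0.44299393 -0.23616661  0.067     ] 0.058499699253916855 ang -6.579806559211573
[ 0.60267826 -0.15626566  0.073     ]
[0.61515593 0.12828679 0.073     ]
[[-0.908  0.419 -0.001]
 [ 0.419  0.908 -0.002]
 [ 0.    -0.002 -1.   ]]
```

Emit:
{"api": "jog_arm", "payload": {
  "turn": [
    [0, 0, 0],
    [0, 0, 0],
    [0, 0, 0],
    [0, 0, 0],
    [0, 0, 0],
    [0, 0, 0],
    [0, 0, 0],
    [0, 0, 0],
    [0, 0, 0],
    [0, 0, 0],
    [0, 0, 0],
    [0, 0, 0],
    [0, 0, 0],
    [0, 0, 0],
    [0, 0, 0],
    [0, 0, 0],
    [0, 0, 0],
    [0, 0, 0]
  ],
  "delta_pos": [
    [-0.023, -0.027, 0],
    [-0.023, -0.027, 0],
    [-0.023, -0.027, 0],
    [-0.023, -0.027, 0],
    [-0.023, -0.027, 0],
    [-0.023, -0.027, 0],
    [-0.023, -0.027, 0],
    [-0.023, -0.027, 0],
    [-0.023, -0.027, 0],
    [-0.023, -0.027, 0],
    [-0.023, -0.027, 0],
    [-0.023, -0.027, 0],
    [-0.023, -0.027, 0],
    [-0.023, -0.027, 0],
    [-0.023, -0.027, 0],
    [-0.023, -0.027, 0],
    [-0.023, -0.027, 0],
    [-0.023, -0.027, 0]
  ],
  "gripper": [0.085, 0.085, 0.085, 0.085, 0.085, 0.085, 0.085, 0.085, 0.085, 0.085, 0.085, 0.085, 0.085, 0.085, 0.085, 0.085, 0.085, 0.085]
}}

```text
time: 1.65
tool_pos: [0.455, -0.0038, 0.2312]
tcp_rot: [0.675, 3.068, 0.0]
wrist_force: [0.7, 1.2, 0.0]
width: 0.997
grip_force: 0.0
```

Emit:
{"api": "jog_arm", "payload": {
  "turn": [
    [0, 0, 0.124],
    [0, 0, 0.124],
    [0, 0, 0.124],
    [0, 0, 0.124],
    [0, 0, 0.124],
    [0, 0, 0.124],
    [0, 0, 0.124],
    [0, 0, 0.124],
    [0, 0, 0.124],
    [0, 0, 0.124],
    [0, 0, 0.124],
    [0, 0, 0.124],
    [0, 0, 0],
    [0, 0, 0]
  ],
  "delta_pos": [
    [0, 0, 0],
    [0, 0, 0],
    [0, 0, 0],
    [0, 0, 0],
    [0, 0, 0],
    [0, 0, 0],
    [0, 0, 0],
    [0, 0, 0],
    [0, 0, 0],
    [0, 0, 0],
    [0, 0, 0],
    [0, 0, 0],
    [0, 0, 0],
    [0, 0, 0]
  ],
  "gripper": [0.085, 0.085, 0.085, 0.085, 0.085, 0.085, 0.085, 0.085, 0.085, 0.085, 0.085, 0.085, 0.085, 0.085]
}}

```text
time: 2.82
tool_pos: [0.4548, -0.0021, 0.231]
tcp_rot: [-2.571, -1.805, 0.001]
wrist_force: [-0.0, -1.3, 0.0]
width: 0.993
grip_force: 0.0
```

Run:
```python
from h import *
import cv2
s=read_state();i=vision.read_camera("wrist");print(s['time'],s['tool_pos'],s['tcp_rot'],s['q'],toolproj([.456,-.003,.073],s))
cv2.imwrite("pics/w1.png",i[:,:,::-1])
np.save("s1.npy",np.r_[s['tool_pos'],s['tcp_rot']])
```

```text
2.8167 [ 0.45484605 -0.00206663  0.2310474 ] [-2.57092477e+00 -1.80509617e+00  5.99484432e-04] [-5.92828924e-02 -1.62982791e-01  2.05160294e+00 -4.29859947e-05
  1.25342755e+00  2.87232924e-01] [330.62123683 217.78415922]
```

View pics/w1.png

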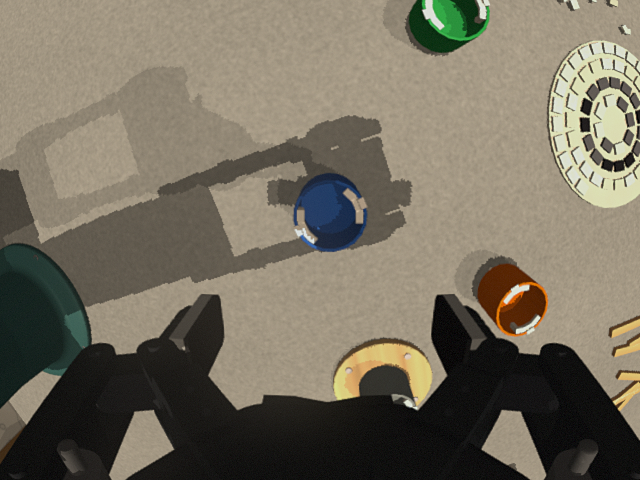

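The wrist view shows the blue jar at about (331,212), lit in shadow, with its marks at about (361,202) and (303,231). I'll enlarge it and overlay the predicted rim.

```bash
cat >> h.py <<'E'
import cv2
def crop(src,dst,x0,y0,w,s,C,r,ang=None,k=8):
    i=cv2.imread(src)[y0:y0+w,x0:x0+w];i=cv2.convertScaleAbs(cv2.resize(i,None,fx=k,fy=k,interpolation=cv2.INTER_CUBIC),alpha=1.6)
    for t in range(0,360,10):
        p=(toolproj([C[0]+r*np.cos(np.radians(t)),C[1]+r*np.sin(np.radians(t)),C[2]],s)-[x0,y0]+.5)*k-.5
        cv2.circle(i,tuple(int(v) for v in p),2,(0,0,255),-1)
    if ang is not None:
        for g in (0,180):
            p=(toolproj([C[0]+r*np.cos(np.radians(ang+g)),C[1]+r*np.sin(np.radians(ang+g)),C[2]],s)-[x0,y0]+.5)*k-.5
            cv2.circle(i,tuple(int(v) for v in p),6,(0,255,0),2)
    cv2.imwrite(dst,i)
E
python3 - <<'E'
from h import *
v=np.load("s1.npy");s=dict(tool_pos=v[:3],tcp_rot=v[3:])
crop("pics/w1.png","pics/c1.png",286,165,94-20,s,(.456,-.003,.073),.031,3.9)
E
```

```text
(no output)
```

View pics/c1.png

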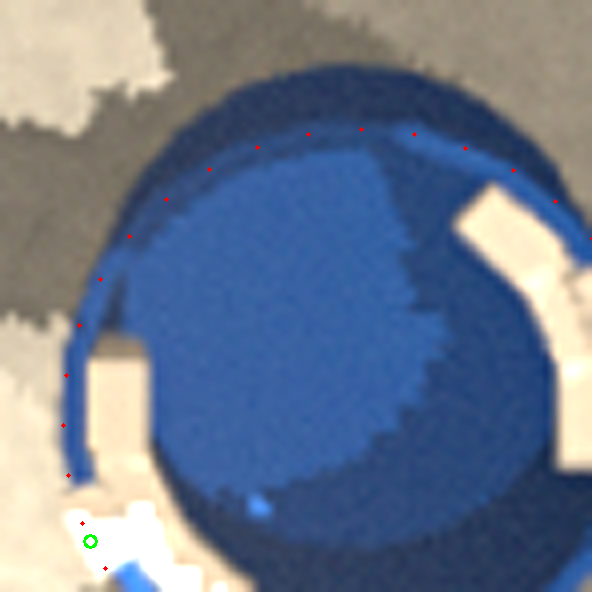

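The overlay matches the rim within about 1 mm, so I'll grasp.

Emit:
{"api": "jog_arm", "payload": {
  "turn": [
    [0, 0, 0],
    [0, 0, 0],
    [0, 0, 0],
    [0, 0, 0],
    [0, 0, 0],
    [0, 0, 0],
    [0, 0, 0],
    [0, 0, 0],
    [0, 0, 0],
    [0, 0, 0],
    [0, 0, 0],
    [0, 0, 0],
    [0, 0, 0],
    [0, 0, 0],
    [0, 0, 0],
    [0, 0, 0],
    [0, 0, 0],
    [0, 0, 0]
  ],
  "delta_pos": [
    [0, 0.0015, 0.023],
    [0, 0, 0.025],
    [0, 0, 0.025],
    [0, 0, 0.025],
    [0, 0, 0.025],
    [0, 0, 0.025],
    [0, 0, 0.02],
    [0, 0, 0.015],
    [0, 0, 0.01],
    [0, 0, 0.01],
    [0, 0, 0],
    [0, 0, 0],
    [0, 0, 0],
    [0, 0, 0],
    [0, 0, 0],
    [0, 0, 0],
    [0, 0, 0],
    [0, 0, 0]
  ],
  "gripper": [0.085, 0.085, 0.085, 0.085, 0.085, 0.085, 0.085, 0.085, 0.085, 0.085, 0.085, 0.05, 0.05, 0.05, 0.05, 0.05, 0.05, 0.05],
  "grip_force": 40
}}

```text
time: 4.37
tool_pos: [0.4577, -0.0026, 0.0294]
tcp_rot: [2.573, 1.8, 0.003]
wrist_force: [-0.8, 0.0, 6.1]
width: 0.721
grip_force: 43.8
```

Emit:
{"api": "jog_arm", "payload": {
  "turn": [
    [0, 0, 0],
    [0, 0, 0],
    [0, 0, 0],
    [0, 0, -0.1156],
    [0, 0, -0.1156],
    [0, 0, -0.1156],
    [0, 0, -0.1156],
    [0, 0, -0.1156],
    [0, 0, -0.1156],
    [0, 0, -0.1156],
    [0, 0, -0.1156],
    [0, 0, -0.1156],
    [0, 0, -0.1156],
    [0, 0, -0.1156],
    [0, 0, -0.1156]
  ],
  "delta_pos": [
    [0, 0, -0.015],
    [0, 0, -0.025],
    [0, 0, -0.025],
    [0, 0, -0.025],
    [0, 0, -0.025],
    [0, 0, -0.025],
    [0, 0, -0.025],
    [0, 0, -0.025],
    [0, 0, -0.01],
    [0, 0, 0],
    [0, 0, 0],
    [0, 0, 0],
    [0, 0, 0],
    [0, 0, 0],
    [0, 0, 0]
  ],
  "gripper": [0.05, 0.05, 0.05, 0.05, 0.05, 0.05, 0.05, 0.05, 0.05, 0.05, 0.05, 0.05, 0.05, 0.05, 0.05]
}}

```text
time: 5.62
tool_pos: [0.4559, -0.0026, 0.2277]
tcp_rot: [-0.819, -3.032, 0.0]
wrist_force: [-0.5, 0.4, -1.0]
width: 0.721
grip_force: 44.0
```

Emit:
{"api": "jog_arm", "payload": {
  "turn": [
    [0, 0, 0],
    [0, 0, 0],
    [0, 0, 0],
    [0, 0, 0],
    [0, 0, 0],
    [0, 0, 0],
    [0, 0, 0],
    [0, 0, 0],
    [0, 0, 0],
    [0, 0, 0],
    [0, 0, 0],
    [0, 0, 0]
  ],
  "delta_pos": [
    [-0.0206, -0.0232, 0],
    [-0.0206, -0.0232, 0],
    [-0.0206, -0.0232, 0],
    [-0.0206, -0.0232, 0],
    [-0.0206, -0.0232, 0],
    [-0.0206, -0.0232, 0],
    [-0.0206, -0.0232, 0],
    [-0.0206, -0.0232, 0],
    [-0.0206, -0.0232, 0],
    [0, 0, 0],
    [0, 0, 0],
    [0, 0, 0]
  ],
  "gripper": [0.05, 0.05, 0.05, 0.05, 0.05, 0.05, 0.05, 0.05, 0.05, 0.05, 0.05, 0.05]
}}

```text
time: 6.62
tool_pos: [0.5092, -0.2761, 0.2274]
tcp_rot: [-0.829, -3.028, -0.002]
wrist_force: [0.1, 0.7, -1.8]
width: 0.72
grip_force: 44.2
```

Run:
```python
from h import *
s=read_state();i=vision.read_camera("wrist");p=toolproj([.443,-.2355,.067],s);print(s['time'],s['tool_pos'],s['tcp_rot'],s['q'],p)
cv2.imwrite("pics/w2.png",i[:,:,::-1])
np.save("s2.npy",np.r_[s['tool_pos'],s['tcp_rot']])
R=Ro.from_rotvec(s['tcp_rot']).as_matrix();print(R.round(3),np.degrees(np.arctan2(R[1,1],R[0,1])))
x0,y0=[int(v)-60 for v in p]
a=cv2.imread("pics/w2.png");print(x0,y0)
crop("pics/w2.png","pics/c2.png",max(x0,0),max(y0,0),120,s,(.443,-.2355,.067),.031,-6.6,k=5)
b=cv2.imread("pics/c2.png")
o=np.zeros((600,800,3),np.uint8);o[:b.shape[0],:b.shape[1]]=b;o[:150,600:]=cv2.resize(a,(200,150));
j=cv2.resize(a[200:480,170:490],(200,175));o[160:335,600:]=j
cv2.imwrite("pics/c2b.png",o)
```

```text
6.6167 [ 0.50924631 -0.27606891  0.22740887] [-8.28697360e-01 -3.02831077e+00 -1.65620766e-03] [-5.40062384e-01  8.78867216e-02  1.81649607e+00  5.20886475e-04
  1.23936412e+00 -1.57680728e+00] [329.43105015 125.44328983]
[[-0.861  0.509 -0.002]
 [ 0.509  0.861  0.002]
 [ 0.002  0.001 -1.   ]] 59.39133392333059
269 65
```

View pics/c2b.png

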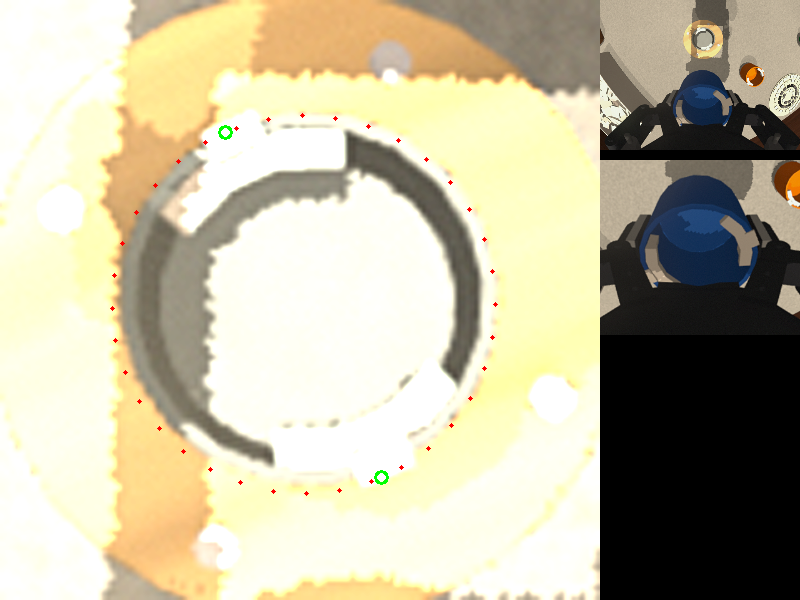

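The tower overlay agrees within about 1 mm, and its ledge line is at about -6.6°. Next I'll check the held jar's rim against its expected place in the hand.

Run:
```python
from h import *
v=np.load("s2.npy");s=dict(tool_pos=v[:3],tcp_rot=v[3:])
R=Ro.from_rotvec(v[3:]).as_matrix();C=v[:3]+R@[-.001,0,-.0436];print(C)
p=toolproj(C,s);print(p)
crop("pics/w2.png","pics/c3.png",int(p[0])-70,int(p[1])-75,140,s,C,.031,83.4,k=4)
```

```text
[ 0.51017649 -0.2766448   0.27100661]
[328.55346538 365.41802842]
```

View pics/c3.png

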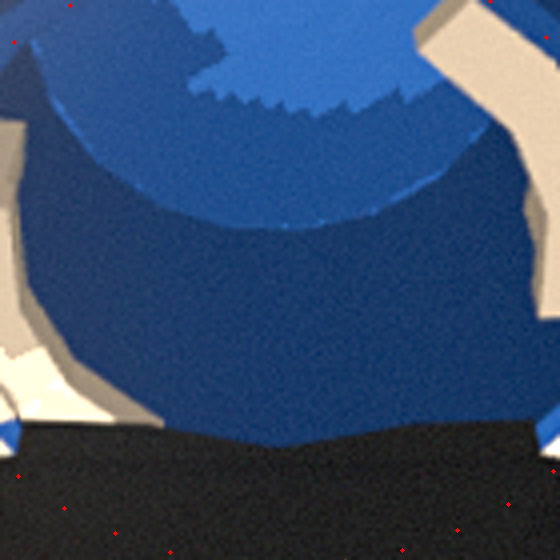

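Emit:
{"api": "jog_arm", "payload": {
  "turn": [
    [0, 0, 0],
    [0, 0, 0],
    [0, 0, 0],
    [0, 0, 0],
    [0, 0, 0],
    [0, 0, 0],
    [0, 0, 0],
    [0, 0, 0],
    [0, 0, 0],
    [0, 0, 0],
    [0, 0, 0]
  ],
  "delta_pos": [
    [0.0267, 0.0012, 0],
    [0.026, 0, 0],
    [0.026, 0, 0],
    [0, 0, 0.025],
    [0, 0, 0.025],
    [0, 0, 0.025],
    [0, 0, 0.022],
    [0, 0, 0.015],
    [0, 0, 0],
    [0, 0, 0],
    [0, 0, 0]
  ],
  "gripper": [0.05, 0.05, 0.05, 0.05, 0.05, 0.05, 0.05, 0.05, 0.05, 0.05, 0.05]
}}

```text
time: 7.58
tool_pos: [0.4435, -0.2353, 0.1175]
tcp_rot: [0.826, 3.029, -0.001]
wrist_force: [0.9, 0.6, -1.1]
width: 0.718
grip_force: 44.2
```

Run:
```python
from h import *
s=read_state();i=vision.read_camera("scene")
R=Ro.from_rotvec(s['tcp_rot']).as_matrix();print(s['time'],s['tool_pos'],R.round(4).tolist(),s['wrist_force'])
print('tool shift to target',R.T@(np.array([.4421,-.235,.0784])-s['tool_pos']))
c=vision.calibration("scene");X=c['R']@[.443,-.2355,.08]+c['t'];f=240/np.tan(np.radians(c['vfov']/2))
u,v=int(c['cx']+f*X[0]/X[2]),int(c['cy']+f*X[1]/X[2]);print(u,v)
cv2.imwrite("pics/s1.png",cv2.resize(i[max(v-60,0):v+60,max(u-70,0):u+70,::-1],None,fx=5,fy=5,interpolation=cv2.INTER_CUBIC))
```

```text
7.5833 [ 0.44351065 -0.23529935  0.11748852] [[-0.8615, 0.5077, 0.0015], [0.5077, 0.8615, -0.0008], [-0.0017, 0.0001, -1.0]] [ 0.89199888  0.61336233 -1.12380583]
tool shift to target [ 0.00143407 -0.00046066  0.0390861 ]
207 193
```

View pics/s1.png

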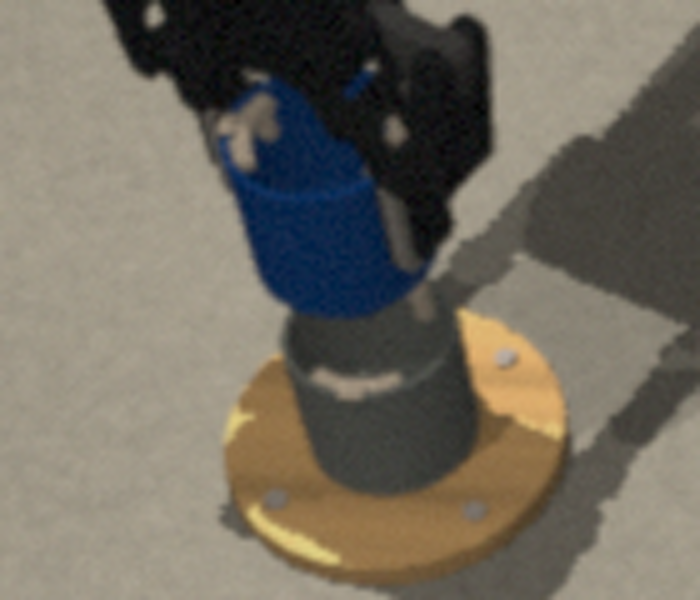

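The jar hangs upright just over the grey mouth. I'll go down in steps and watch the force.

Emit:
{"api": "jog_arm", "payload": {
  "turn": [
    [0, 0, 0],
    [0, 0, 0],
    [0, 0, 0],
    [0, 0, 0],
    [0, 0, 0],
    [0, 0, 0],
    [0, 0, 0]
  ],
  "delta_pos": [
    [0.0015, -0.0005, 0.007],
    [0, 0, 0.006],
    [0, 0, 0.004],
    [0, 0, 0.004],
    [0, 0, 0.004],
    [0, 0, 0],
    [0, 0, 0]
  ],
  "gripper": [0.05, 0.05, 0.05, 0.05, 0.05, 0.05, 0.05]
}}

```text
time: 8.22
tool_pos: [0.4412, -0.2352, 0.0909]
tcp_rot: [-0.828, -3.03, -0.0]
wrist_force: [-0.1, -0.4, -1.5]
width: 0.726
grip_force: 44.2
```

Emit:
{"api": "jog_arm", "payload": {
  "turn": [
    [0, 0, 0],
    [0, 0, 0],
    [0, 0, 0],
    [0, 0, 0],
    [0, 0, 0],
    [0, 0, 0]
  ],
  "delta_pos": [
    [-0.0005, 0, 0.003],
    [0, 0, 0.003],
    [0, 0, 0.003],
    [0, 0, 0.0025],
    [0, 0, 0],
    [0, 0, 0]
  ],
  "gripper": [0.05, 0.05, 0.05, 0.05, 0.05, 0.05]
}}

```text
time: 8.72
tool_pos: [0.4415, -0.2354, 0.0795]
tcp_rot: [-0.828, -3.03, -0.0]
wrist_force: [-0.4, -0.3, -1.2]
width: 0.721
grip_force: 44.2
```

Emit:
{"api": "jog_arm", "payload": {
  "turn": [
    [0, 0, 0.08],
    [0, 0, 0.1],
    [0, 0, 0.1],
    [0, 0, 0.1],
    [0, 0, 0.1],
    [0, 0, 0.1],
    [0, 0, 0.1],
    [0, 0, 0],
    [0, 0, 0]
  ],
  "delta_pos": [
    [0, 0, 0],
    [0, 0, 0],
    [0, 0, 0],
    [0, 0, 0],
    [0, 0, 0],
    [0, 0, 0],
    [0, 0, 0],
    [0, 0, 0],
    [0, 0, 0]
  ],
  "gripper": [0.05, 0.05, 0.05, 0.05, 0.05, 0.05, 0.05, 0.05, 0.05]
}}

```text
time: 9.47
tool_pos: [0.4417, -0.2355, 0.0799]
tcp_rot: [1.788, 2.583, -0.0]
wrist_force: [-0.8, 0.3, -1.0]
width: 0.716
grip_force: 44.2
```

Emit:
{"api": "jog_arm", "payload": {
  "turn": [
    [0, 0, 0.1],
    [0, 0, 0.1],
    [0, 0, 0.1],
    [0, 0, 0.1],
    [0, 0, 0.1],
    [0, 0, 0.1],
    [0, 0, 0.1],
    [0, 0, 0.1],
    [0, 0, 0.09],
    [0, 0, 0],
    [0, 0, 0]
  ],
  "delta_pos": [
    [0, 0, 0],
    [0, 0, 0],
    [0, 0, 0],
    [0, 0, 0],
    [0, 0, 0],
    [0, 0, 0],
    [0, 0, 0],
    [0, 0, 0],
    [0, 0, 0],
    [0, 0, 0],
    [0, 0, 0]
  ],
  "gripper": [0.05, 0.05, 0.05, 0.05, 0.05, 0.05, 0.05, 0.05, 0.05, 0.05, 0.05]
}}

```text
time: 10.38
tool_pos: [0.4417, -0.2355, 0.0798]
tcp_rot: [2.725, 1.564, -0.0]
wrist_force: [0.2, 0.2, -1.1]
width: 0.723
grip_force: 44.2
```

Run:
```python
from h import *
s=read_state();R=Ro.from_rotvec(s['tcp_rot']).as_matrix();print(np.degrees(np.arctan2(R[1,1],R[0,1])),s['torque'],s['tool_pos'],s['wrist_force'])
```

```text
-30.286461322252897 [-0.00029299  0.00166209 -0.00024469] [ 0.44165393 -0.23551771  0.07983169] [ 0.20930306  0.245835   -1.14459449]
```

Emit:
{"api": "jog_arm", "payload": {
  "turn": [
    [0, 0, 0],
    [0, 0, 0],
    [0, 0, 0],
    [0, 0, 0],
    [0, 0, 0],
    [0, 0, 0],
    [0, 0, 0],
    [0, 0, 0],
    [0, 0, 0]
  ],
  "delta_pos": [
    [0, 0, 0.0012],
    [0, 0, 0],
    [0, 0, 0],
    [0, 0, 0],
    [0, 0, 0],
    [0, 0, 0],
    [0, 0, 0],
    [0, 0, 0],
    [0, 0, 0]
  ],
  "gripper": [0.05, 0.05, 0.066, 0.072, 0.08, 0.085, 0.085, 0.085, 0.085]
}}

```text
time: 11.13
tool_pos: [0.4417, -0.2355, 0.0786]
tcp_rot: [2.728, 1.558, 0.0]
wrist_force: [-0.1, 0.4, 0.4]
width: 0.993
grip_force: 0.0
```

Emit:
{"api": "jog_arm", "payload": {
  "turn": [
    [0, 0, 0],
    [0, 0, 0],
    [0, 0, 0],
    [0, 0, 0],
    [0, 0, 0],
    [0, 0, 0],
    [0, 0, 0],
    [0, 0, 0],
    [0, 0, 0],
    [0, 0, 0]
  ],
  "delta_pos": [
    [0, 0, -0.01],
    [0, 0, -0.02],
    [0, 0, -0.025],
    [0, 0, -0.025],
    [0, 0, -0.025],
    [0, 0, -0.025],
    [-0.025, 0, -0.02],
    [-0.025, 0, 0],
    [0, 0, 0],
    [0, 0, 0]
  ],
  "gripper": [0.085, 0.085, 0.085, 0.085, 0.085, 0.085, 0.085, 0.085, 0.085, 0.085]
}}

```text
time: 11.97
tool_pos: [0.416, -0.2793, 0.2297]
tcp_rot: [2.729, 1.555, 0.001]
wrist_force: [-0.0, 0.3, -0.1]
width: 0.993
grip_force: 0.0
```

Run:
```python
from h import *
s=read_state();i=vision.read_camera("wrist");cv2.imwrite("pics/w3.png",i[:,:,::-1])
C=(.443,-.2355,.122);p=toolproj(C,s);print(s['time'],p)
crop("pics/w3.png","pics/c4.png",int(p[0])-60,max(int(p[1])-60,0),120,s,C,.031,-6.6,k=4)
b=cv2.imread("pics/c4.png");j=vision.read_camera("scene")[133:253,137:277,::-1]
o=np.zeros((480,800,3),np.uint8);o[:b.shape[0],:b.shape[1]]=b;o[:274,480:]=cv2.resize(j,(320,274));cv2.imwrite("pics/c4b.png",o)
```

```text
11.9667 [330.04556126 159.43777872]
```

View pics/c4b.png

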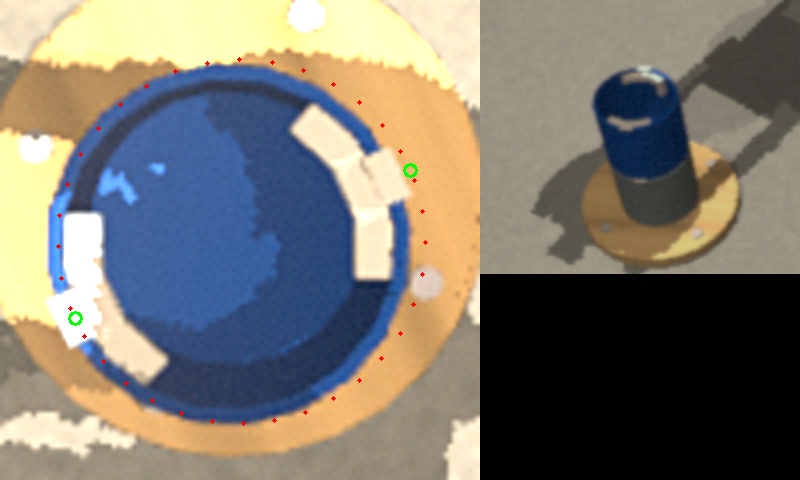

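The blue jar is seated upright and flush on the grey jar. Its marks lie on the ledge line to within a few degrees, and it is about 2 mm off centre.

```bash
python3 -c "
from workcell import ticket
print(ticket.finish_job())"
```

```text
the job is handed in; nothing more can be done
None
```

The blue jar is on the tower, turned a quarter turn clockwise, upright and released, and the job is handed in at about 12 s; the last picture showed it flush on the rim, and I gave the orange and green jars a wide berth.

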